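# Lay back the counterweighted lid of a quench tank

### The arm

A 6-joint arm with a two-finger parallel gripper is mounted at the origin on the work surface. World frame = base frame: x ahead of the robot, y to its left, z up, the work surface at z = 0. Lengths are in mm, angles in rad, forces in N, time in s.
With the tool pointing down it reaches from about 350 to 975 mm from the base axis. Payload 7.1 kg.
Tool frame: the origin (TCP) lies between the finger pads; the fingertips stand 19 mm ahead of it and the grasp point (between the pads) is the TCP; z points along the fingers, y is the line along which they close (so a half turn about z gives the same grasp; the last joint's range is limited). The gripper opens to 88 mm and grips with 3 to 60 N. Pads are 20 mm wide; open, the fingers measure 115 mm over their backs; the gripper's body (75 mm by 178 mm) begins 61 mm behind the grasp point.
Start: joints at [-1.139, 0.423, 1.63, -0, 1.089, -0.019], TCP at [272.318, -562.537, 241.675] pointing down, gripper open.
Joint ranges: [-3, 3], [-0.9, 2.11], [0.09, 2.58], [-1.31, 4.45], [0.11, 2.69], [-2.54, 2.54]. Speed limits (rad/s): [2.39, 2.39, 3.01, 3.14, 3.14, 3.14].

### API

Orientations are given as a rotation vector (axis times angle).
In Python, from workcell import ctrl gives the robot as it stands.
- The arm moves only by the tool arm_command, never from a script. Its argument "series" is a list of rows, each an object with "linear": the shift along the tool's x, y, z in m, a list of three; "turn": the turn about the tool's z in rad. A call has 1 to 10 rows; each row shifts and turns the commanded pose from where the row before left it, along the tool's axes as they then stand; what a row does not reach is not made up. A row lasts 1/10 s, in which the tool goes at most 50 mm and 8.59 degrees, less where a joint would pass 70% of its speed; a pose out of reach is approached as far as the arm can. A call with a gripper value outside its range is refused whole. "jaw" is the opening, from -1 (shut) to 1 (fully open), set as the call begins (left out, the last holds). The fingers move at their own pace and stop on an object; the grip force is fixed at half the most. Time passes only in rows, so rows that do not move let the fingers close. It gives the time, the measured TCP pose, the force, the opening and the grip force at its end, in the units of the state.
- ctrl.get_obs(): the state, without advancing time (a new reading comes with each control period).
- ctrl.get_image(name): name is "scene" or "top" or "wrist"; returns a dict with "frame" (384x512x3 uint8, blue, green, red), "fx", "fy", "cx", "cy" (pixels), "rvec" (rotation vector, rad) and "tvec" (3), from world to camera coordinates, as OpenCV has them. Camera axes: x right, y down, z forward; pixel columns grow to the right and rows downward; lengths in mm; the calibration is good to about 2 mm. A picture is of the moment at which its call begins. There is no depth.
- ctrl.close_job(): hands the job in; it is judged then, once.
The state is a dict: "t": time; "qpos": joint angles; "qvel": joint speeds; "joint_torque": joint torques, N m; "ee_pos": TCP position; "orientation": TCP orientation; "ft_force": force on the tool from outside, world axes, zero at the start; "moment": the same for the moment, N m; "width": finger opening in mm; "grasp_force": force on a finger pad.
Only numpy, scipy, OpenCV 4.12 (cv2) and the standard library are available. Lean on these libraries where they do the work, as an engineer would, in place of code of your own. Each camera call takes 0.05 s, during which the arm holds its last target. There are 200 camera calls.

### The job

Open the dry quench tank: lift its counterweighted lid by the tab, over its balance point, and ease it back until the counterweight rests against the bumpers and the lid stays open by itself. Keep it in hand all the way: it must not drop or slam either way, nor be thrown or forced, and the tools and tin on the bench must stay where they are.

Things in the scene. Friction and masses are not known exactly. Their poses are not given: they have to be found in the camera images.
- tank: open-topped dark steel box, fixed to the bench: 165 mm along own x, 280 along own y, 120 high. Origin: centre of its underside, on the bench. Own x points from the front (where the lift tab stands out) to the hinge side, own y along the hinge, z up. Below the tab, in front of the wall, all is free but a drain cock low at own y = +105 mm. Two rubber bumpers on the back wall.
- hinge (a point): middle of the lid's hinge axis, fixed to the tank 94.5 mm along the tank's own x from its middle and 124 mm above the bench; axes as the tank's, the hinge axis along own y. No spring, slight friction. Let go short of balance the lid slams shut, past it slams open; faster than 2 rad/s is a slam. Only the last 20 mm or so of travel at the tab may be left to gravity.
- tab_edge (a point): middle of the free front edge of the lift tab, half-way through its thickness; moves with the lid. The tab is a flat steel strip 5 mm thick, 120 mm wide along the hinge; it overhangs the tank's front wall by 35 mm; its edge is 212 mm from the hinge axis, 122.5 mm above the bench when shut, about 332 mm when open. Own x points from edge to hinge along the lid.
- lid (a joint): lid angle, rad: 0 shut (level), grows as the tab is lifted, 1.745 with the counterweight on the bumpers (10 degrees past upright). Flat 4 mm steel plate 290 mm wide. Shut, it takes 2 to 4 N upwards at the tab; the load fades to nothing at the balance point, unseen, anywhere from 0.8 to 1.2 rad; past it the lid pulls open by up to 3 N at the tab and must be held back from its upper side.
- weight: the counterweight, a plain steel cylinder 45 mm across, 92 mm long, its axis (own y) along the hinge; origin at its centre, 85 mm from the hinge axis, behind the hinge and 25 degrees above level when the lid is shut. Two flat bars 104 mm apart, 5 mm proud of the lid's top, join it to the lid; they end 50 mm short of the tab's edge.
- hammer: bystander: hammer lying on the bench; leave it alone.
- wire_brush: bystander: brush lying on the bench; leave it alone.
- flux_tin: bystander: plain steel tin 72 mm across, 75 mm high, standing on the bench; origin at the centre of its underside; leave it alone.

How it is judged (in metres and radians):
On the way:
1. the lid has been lifted well clear of the tank (value of joint lid above 0.5 rad), for 0.1 s.
At the end, for the whole second after the job is handed in: the lid lies back on its stop (lid angle above 1.69 of 1.745 rad) and is at rest (value of joint lid above 1.69 rad and velocity of joint lid between -0.05 and 0.05 rad/s); the robot touches nothing.
It fails at once if the lid is thrown or drops, open or shut (faster than 2 rad/s) (velocity of joint lid above 2 rad/s or velocity of joint lid below -2 rad/s).
It fails at once if the fingers press on anything with more than 50 N (contact force between the fingers and anything else above 50 N).
It fails at once if the hammer, brush or tin is moved more than 30 mm (distance of any of hammer, wire_brush, flux_tin from where it was at the start of the episode above 0.03 m).
It also fails if it takes over 48 s, if anything falls off the work surface, if the arm or the gripper's body presses on something with over 40 N, if the wrist force passes 120 N, or if a joint passes its speed limit or range.

## Working session

There is one attempt and no reset: what is moved stays moved. The work goes in short steps, Python scripts to look and compute and a tool call to move; the robot and the scene stay as the last step left them, time stands still between calls to the robot, and variables do not carry over. Pictures are saved under pics/ and viewed, at most 10 in all, crops included, and the job is handed in when it is done.

Besides the shell and the picture viewer there is one more tool, called by a JSON object that holds its "op" and its "data", one argument or row to a line. arm_command: Moves the arm, as the interface text tells. Its arguments: {"type":"object","properties":{"series":{"type":"array"},"jaw":{"type":"number"}},"required":["series"]}

```bash
mkdir -p pics
python3 - <<'E'
from workcell import ctrl
import cv2,pickle
o=ctrl.get_obs();print(o)
d={}
for n in("scene","top"):
    im=ctrl.get_image(n);d[n]=im;cv2.imwrite(f"pics/{n}0.png",cv2.resize(im["frame"],(800,600),interpolation=cv2.INTER_CUBIC))
    print(n,{k:v for k,v in im.items() if k!="frame"})
pickle.dump(d,open("im0.pkl","wb"))
E
```

```text
{'t': 0.0, 'qpos': array([-1.13899380e+00,  4.23828489e-01,  1.63068811e+00, -1.66854437e-05,
        1.08857684e+00, -1.89967957e-02]), 'qvel': array([ 4.99102782e-04, -1.63496908e-05, -1.27200753e-03,  2.93288636e-04,
       -7.88975957e-04, -9.51985026e-04]), 'joint_torque': array([ 2.32257844e-03, -5.44619536e+01, -2.73671329e+01,  6.43887394e-02,
        2.26628466e-02, -1.08344707e-04]), 'ee_pos': array([ 272.10590135, -562.07780927,  240.91012124]), 'orientation': array([-3.06069405e+00, -7.01817400e-01,  5.05617508e-04]), 'ft_force': array([-0.80547138,  1.33636167, -0.45661986]), 'moment': array([-0.00597688, -0.01639894,  0.02163293]), 'grasp_force': 0.0, 'width': 87.78418265812624}
scene {'fx': 346.4059552511686, 'fy': 346.4059552511686, 'cx': 256.6467661972169, 'cy': 186.0905050128709, 'rvec': array([ 1.81404095,  1.5482305 , -0.68724736]), 'tvec': array([-110.88434343, -233.8086126 , 1689.58434125])}
top {'fx': 439.43759818767484, 'fy': 439.43759818767484, 'cx': 256.53562464497344, 'cy': 192.5568927460005, 'rvec': array([ 2.09044656, -2.14859849,  0.19571373]), 'tvec': array([  41.44881866,  499.48091907, 1586.18781649])}
```

View pics/scene0.png

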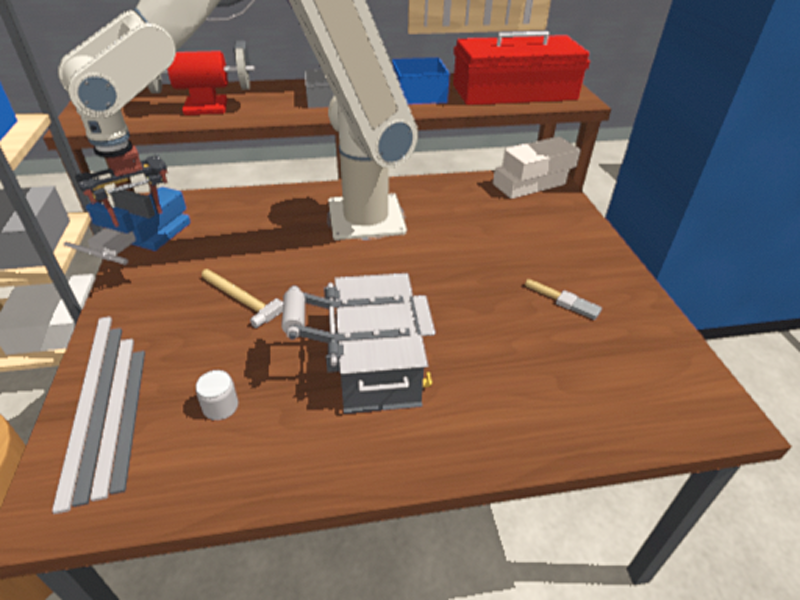

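View pics/top0.png

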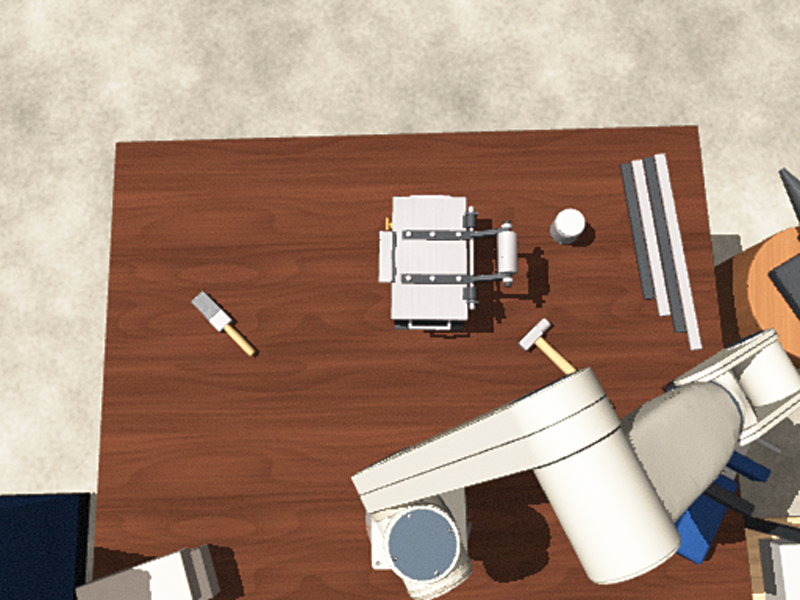

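The scene view shows the tank mid-bench with the tab on its right (at 425,315). The top view shows the tab at about (385,257) facing world +y, the weight at (508,250), the hammer at (545,345), the tin at (568,226) and the brush at (225,325). Next I'll enlarge the tank.

```bash
cat > h.py <<'E'
import numpy as np,cv2
def ray(im,u,v,z):
    R=cv2.Rodrigues(im["rvec"])[0];C=-R.T@im["tvec"]
    d=R.T@np.array([(u-im["cx"])/im["fx"],(v-im["cy"])/im["fy"],1])
    return C+d*(z-C[2])/d[2]
def proj(im,P):
    K=np.array([[im["fx"],0,im["cx"]],[0,im["fy"],im["cy"]],[0,0,1]])
    return cv2.projectPoints(np.float64(P).reshape(-1,1,3),im["rvec"],im["tvec"],K,None)[0].reshape(-1,2)
E
python3 - <<'E'
import pickle,cv2
d=pickle.load(open("im0.pkl","rb"))
f=d["top"]["frame"][118:218,235:365]   # 130x100, x6
cv2.imwrite("pics/crop_top.png",cv2.resize(f,None,fx=6,fy=6,interpolation=cv2.INTER_CUBIC))
E
```

```text
(no output)
```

View pics/crop_top.png

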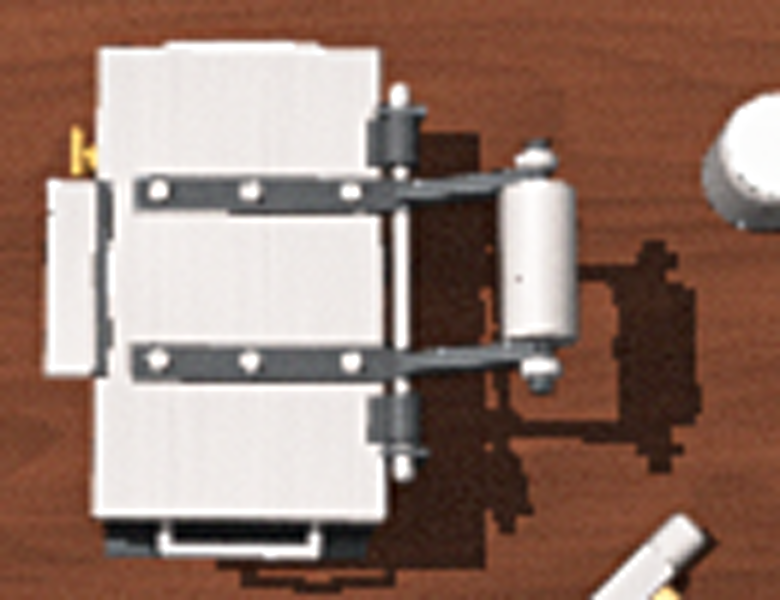

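The crop shows the tab's edge from (48,180) to (44,375), lid corners at (98,47), (381,47), (386,518) and (93,518), and hinge rod ends at (400,88) and (403,478).

Run:
```python
import pickle
from h import *
im=pickle.load(open("im0.pkl","rb"));t=im["top"]
g=lambda u,v,z:ray(t,235+(u+.5)/6-.5,118+(v+.5)/6-.5,z)
for n,u,v,z in [("tabA",48,180,125),("tabB",44,375,125),("l1",98,47,126),("l2",381,47,126),("l3",386,518,126),("l4",93,518,126),("h1",400,88,126),("h2",403,478,126),("tin",775,140,75)]:
    print(n,g(u,v,z).round(1))
a,b=g(48,180,125),g(44,375,125);h1,h2=g(400,88,126),g(403,478,126)
print(np.linalg.norm(a-b),np.linalg.norm((a+b-h1-h2)/2))
ex=(h1+h2-a-b)/2;ex/=np.linalg.norm(ex);ey=a-b;ey/=np.linalg.norm(ey)
print(ex,ey,np.degrees(np.arctan2(ex[1],ex[0])),np.degrees(np.arctan2(ey[1],ey[0])))
s=im["scene"]; P=[a,b,h1,h2];print(proj(s,P)*800/512)
```

```text
tabA [652.3  73.5 125. ]
tabB [532.2  78.3 125. ]
l1 [734.9  41.3 126. ]
l2 [ 729.9 -130.3  126. ]
l3 [ 440.5 -120.3  126. ]
l4 [445.3  51.3 126. ]
h1 [ 703.5 -140.6  126. ]
h2 [ 464.1 -131.4  126. ]
tin [ 680.  -377.5   75. ]
120.12188684739111 212.06848783737252
[-0.03980694 -0.99919626  0.00471546] [ 0.99918082 -0.04046842  0.        ] -92.28139809219762 -2.3193029948709505
[[435.61336998 332.04465068]
 [426.3587016  294.44790508]
 [334.81663886 361.38145422]
 [331.01538015 283.41611232]]
```

{"op": "arm_command", "data": {
  "series": [
    {"linear": [0.027, -0.0245, 0], "turn": 0},
    {"linear": [0.027, -0.0245, 0], "turn": 0},
    {"linear": [0.027, -0.0245, 0], "turn": 0},
    {"linear": [0.027, -0.0245, 0], "turn": 0},
    {"linear": [0.027, -0.0245, 0], "turn": 0},
    {"linear": [0.027, -0.0245, 0], "turn": 0},
    {"linear": [0.027, -0.0245, 0], "turn": 0},
    {"linear": [0.027, -0.0245, 0], "turn": 0},
    {"linear": [0.027, -0.0245, 0], "turn": 0},
    {"linear": [0.027, -0.0245, 0], "turn": 0}
  ],
  "jaw": 1
}}

```text
t: 1.1
ee_pos: [408.8, -222.9, 241.5]
orientation: [-3.062, -0.702, 0.0]
ft_force: [0.5, -0.6, -0.1]
width: 87.8
grasp_force: 0.0
```

{"op": "arm_command", "data": {
  "series": [
    {"linear": [0.027, -0.0245, 0], "turn": 0},
    {"linear": [0.027, -0.0245, 0], "turn": 0},
    {"linear": [0.027, -0.0245, 0], "turn": 0},
    {"linear": [0.027, -0.0245, 0], "turn": 0},
    {"linear": [0.027, -0.0245, 0], "turn": 0},
    {"linear": [0.027, -0.0245, 0], "turn": 0},
    {"linear": [0.027, -0.0245, 0], "turn": 0},
    {"linear": [0.027, -0.0245, 0], "turn": 0},
    {"linear": [0.027, -0.0245, 0], "turn": 0},
    {"linear": [0.027, -0.0245, 0], "turn": 0}
  ]
}}

```text
t: 2.1
ee_pos: [545.0, 115.3, 241.4]
orientation: [3.062, 0.702, -0.001]
ft_force: [0.5, 0.1, 1.1]
width: 88.0
grasp_force: 0.0
```

{"op": "arm_command", "data": {
  "series": [
    {"linear": [0, 0, 0], "turn": -0.108},
    {"linear": [0, 0, 0], "turn": -0.108},
    {"linear": [0, 0, 0], "turn": -0.108},
    {"linear": [0, 0, 0], "turn": -0.108},
    {"linear": [0, 0, 0], "turn": -0.108},
    {"linear": [0, 0, 0], "turn": -0.108},
    {"linear": [0, 0, 0], "turn": -0.108},
    {"linear": [0, 0, 0], "turn": -0.108},
    {"linear": [0, 0, 0], "turn": -0.108},
    {"linear": [0, 0, 0], "turn": -0.108}
  ]
}}

```text
t: 3.1
ee_pos: [544.6, 113.7, 241.3]
orientation: [-2.26, -2.181, 0.001]
ft_force: [-0.6, -1.1, 0.1]
width: 87.8
grasp_force: 0.0
```

{"op": "arm_command", "data": {
  "series": [
    {"linear": [0, 0, 0.015], "turn": 0},
    {"linear": [0, 0, 0.015], "turn": 0},
    {"linear": [0, 0, 0.015], "turn": 0},
    {"linear": [0, 0, 0.015], "turn": 0},
    {"linear": [0, 0, 0.015], "turn": 0},
    {"linear": [0, 0, 0.015], "turn": 0},
    {"linear": [0, 0, 0.015], "turn": 0},
    {"linear": [0, 0, 0.015], "turn": 0},
    {"linear": [0, 0, 0.015], "turn": 0},
    {"linear": [0, 0, 0.015], "turn": 0}
  ]
}}

```text
t: 4.1
ee_pos: [544.9, 113.8, 90.6]
orientation: [-2.265, -2.177, 0.0]
ft_force: [-0.6, -0.2, -0.2]
width: 87.8
grasp_force: 0.0
```

{"op": "arm_command", "data": {
  "series": [
    {"linear": [-0.006, 0, 0], "turn": 0},
    {"linear": [-0.006, 0, 0], "turn": 0},
    {"linear": [-0.004, 0, 0], "turn": 0},
    {"linear": [-0.002, 0, 0], "turn": 0},
    {"linear": [-0.002, 0, 0], "turn": 0},
    {"linear": [0, 0, 0], "turn": 0}
  ]
}}

```text
t: 4.7
ee_pos: [544.3, 93.6, 92.1]
orientation: [2.265, 2.176, 0.001]
ft_force: [-0.2, 0.2, 0.2]
width: 87.7
grasp_force: 0.0
```

Run:
```python
from workcell import ctrl
import cv2
for n in("wrist",):
    im=ctrl.get_image(n);cv2.imwrite(f"pics/{n}1.png",im["frame"])
print(ctrl.get_obs()["ft_force"])
```

```text
[ 0.02524565 -0.36700965 -0.19274558]
```

View pics/wrist1.png

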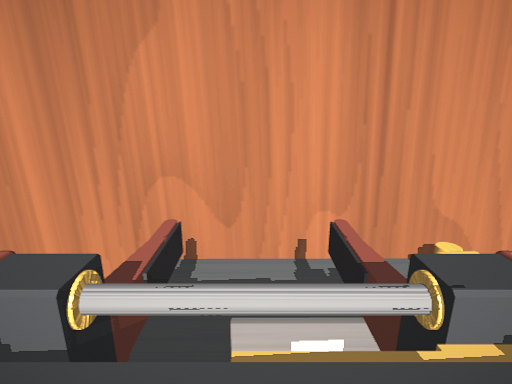

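The wrist view shows both fingers (tips near (175,225) and (340,225)) and the tab at the bottom (230–375, 335), still ahead of the right finger. I'll creep into contact.

{"op": "arm_command", "data": {
  "series": [
    {"linear": [-0.002, 0, 0], "turn": 0},
    {"linear": [-0.002, 0, 0], "turn": 0},
    {"linear": [-0.002, 0, 0], "turn": 0},
    {"linear": [-0.002, 0, 0], "turn": 0}
  ]
}}

```text
t: 5.15
ee_pos: [543.8, 86.1, 91.7]
orientation: [-2.265, -2.176, -0.001]
ft_force: [-0.4, 16.6, -0.9]
width: 88.0
grasp_force: 8.1
```

{"op": "arm_command", "data": {
  "series": [
    {"linear": [-0.001, 0, 0], "turn": 0},
    {"linear": [-0.001, 0, 0], "turn": 0},
    {"linear": [0, 0, 0], "turn": 0}
  ]
}}

```text
t: 5.45
ee_pos: [543.8, 86.1, 91.7]
orientation: [-2.263, -2.177, -0.003]
ft_force: [-0.2, 16.3, -1.1]
width: 87.9
grasp_force: 8.2
```

{"op": "arm_command", "data": {
  "series": [
    {"linear": [0, 0, -0.002], "turn": 0},
    {"linear": [0, 0, -0.002], "turn": 0},
    {"linear": [0, 0, -0.002], "turn": 0},
    {"linear": [0, 0, -0.002], "turn": 0},
    {"linear": [0, 0, -0.002], "turn": 0},
    {"linear": [0, 0, 0], "turn": 0}
  ]
}}

```text
t: 6.05
ee_pos: [543.8, 86.0, 101.7]
orientation: [-2.263, -2.177, -0.003]
ft_force: [0.4, 14.5, -3.0]
width: 87.9
grasp_force: 7.4
```

Run:
```python
from workcell import ctrl
import cv2,pickle
im=ctrl.get_image("scene");pickle.dump(im,open("s1.pkl","wb"))
a=pickle.load(open("im0.pkl","rb"))["scene"]["frame"]
f=cv2.hconcat([x[165:270,170:295] for x in(a,im["frame"])])
cv2.imwrite("pics/s1.png",cv2.resize(f,None,fx=3.2,fy=3.2,interpolation=cv2.INTER_CUBIC))
print(ctrl.get_obs())
```

```text
{'t': 6.1, 'qpos': array([0.1339525 , 0.51805901, 1.87971317, 0.00340634, 0.74306864,
       0.16991883]), 'qvel': array([ 0.00173943,  0.00208286, -0.00011321, -0.00012581, -0.00230406,
        0.00044571]), 'joint_torque': array([ -8.83858413, -52.77932525, -18.30388248,  -2.01925904,
         0.44850351,   0.75479865]), 'ee_pos': array([543.75117248,  85.95905106, 101.66076546]), 'orientation': array([-2.26274216, -2.17731845, -0.00309415]), 'ft_force': array([ 0.11989507, 15.29071925, -2.04655576]), 'moment': array([1.98898842, 0.05374125, 0.74834741]), 'grasp_force': 7.443837225437164, 'width': 87.7490232289422}
```

View pics/s1.png

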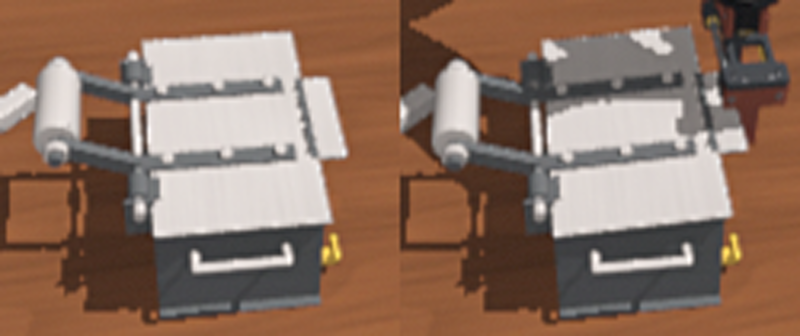

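The lid edge rose with the finger: the tab corner went from (348,155) to (348,150) in crop pixels. The friction lift holds, so I'll carry on along the arc.

{"op": "arm_command", "data": {
  "series": [
    {"linear": [-0.0003, 0, -0.004], "turn": 0},
    {"linear": [-0.0005, 0, -0.004], "turn": 0},
    {"linear": [-0.0006, 0, -0.004], "turn": 0},
    {"linear": [-0.0007, 0, -0.004], "turn": 0},
    {"linear": [-0.0008, 0, -0.004], "turn": 0}
  ]
}}

```text
t: 6.6
ee_pos: [543.7, 84.1, 121.9]
orientation: [-2.262, -2.177, -0.005]
ft_force: [0.1, 22.0, -0.6]
width: 88.0
grasp_force: 11.0
```

{"op": "arm_command", "data": {
  "series": [
    {"linear": [-0.0008, 0, -0.004], "turn": 0},
    {"linear": [-0.0009, 0, -0.004], "turn": 0},
    {"linear": [-0.001, 0, -0.004], "turn": 0},
    {"linear": [-0.001, 0, -0.004], "turn": 0},
    {"linear": [-0.0011, 0, -0.004], "turn": 0}
  ]
}}

```text
t: 7.1
ee_pos: [543.6, 80.2, 142.3]
orientation: [-2.261, -2.177, -0.007]
ft_force: [-2.0, 26.9, 4.3]
width: 87.2
grasp_force: 13.2
```

{"op": "arm_command", "data": {
  "series": [
    {"linear": [-0.0003, 0, -0.004], "turn": 0},
    {"linear": [-0.0006, 0, -0.004], "turn": 0},
    {"linear": [-0.001, 0, -0.004], "turn": 0},
    {"linear": [-0.0012, 0, -0.004], "turn": 0},
    {"linear": [-0.0013, 0, -0.004], "turn": 0}
  ]
}}

```text
t: 7.6
ee_pos: [543.4, 74.7, 162.4]
orientation: [-2.262, -2.177, -0.006]
ft_force: [-2.4, 17.9, 2.8]
width: 87.6
grasp_force: 9.0
```

{"op": "arm_command", "data": {
  "series": [
    {"linear": [-0.0013, 0, -0.004], "turn": 0},
    {"linear": [-0.0014, 0, -0.004], "turn": 0},
    {"linear": [-0.0015, 0, -0.004], "turn": 0},
    {"linear": [-0.0016, 0, -0.004], "turn": 0},
    {"linear": [-0.0017, 0, -0.004], "turn": 0}
  ]
}}

```text
t: 8.1
ee_pos: [543.1, 66.8, 182.5]
orientation: [-2.262, -2.177, -0.005]
ft_force: [-2.4, 15.4, 4.5]
width: 87.8
grasp_force: 7.6
```

{"op": "arm_command", "data": {
  "series": [
    {"linear": [-0.0017, 0, -0.0038], "turn": 0},
    {"linear": [-0.0018, 0, -0.0038], "turn": 0},
    {"linear": [-0.0019, 0, -0.0037], "turn": 0},
    {"linear": [-0.002, 0, -0.0037], "turn": 0},
    {"linear": [-0.0021, 0, -0.0036], "turn": 0}
  ]
}}

```text
t: 8.6
ee_pos: [542.8, 57.1, 201.2]
orientation: [-2.263, -2.177, -0.005]
ft_force: [-2.7, 13.8, 5.7]
width: 87.8
grasp_force: 7.1
```

{"op": "arm_command", "data": {
  "series": [
    {"linear": [-0.0021, 0, -0.0036], "turn": 0},
    {"linear": [-0.0022, 0, -0.0036], "turn": 0},
    {"linear": [-0.0023, 0, -0.0035], "turn": 0},
    {"linear": [-0.0024, 0, -0.0035], "turn": 0},
    {"linear": [-0.0024, 0, -0.0034], "turn": 0}
  ]
}}

```text
t: 9.1
ee_pos: [542.4, 45.5, 219.0]
orientation: [-2.263, -2.177, -0.005]
ft_force: [-2.6, 13.5, 7.9]
width: 88.1
grasp_force: 6.3
```

{"op": "arm_command", "data": {
  "series": [
    {"linear": [0.001, 0, 0], "turn": 0},
    {"linear": [0.001, 0, -0.001], "turn": 0},
    {"linear": [0.0, 0, -0.002], "turn": 0},
    {"linear": [0.0, 0, -0.002], "turn": 0},
    {"linear": [0.0, 0, -0.002], "turn": 0}
  ]
}}

```text
t: 9.6
ee_pos: [541.9, 45.2, 224.8]
orientation: [-2.265, -2.176, 0.001]
ft_force: [0.3, 1.9, -1.1]
width: 87.9
grasp_force: 0.7
```

Run:
```python
from workcell import ctrl
import cv2,pickle
im=ctrl.get_image("scene");pickle.dump(im,open("s2.pkl","wb"))
f=im["frame"][130:270,160:310]
cv2.imwrite("pics/s2.png",cv2.resize(f,None,fx=4,fy=4,interpolation=cv2.INTER_CUBIC))
o=ctrl.get_obs();print(o["ee_pos"],o["ft_force"])
from h import *
hg=np.array([583.8,-136,124]);ex=np.array([-.04,-.9992,0]);ey=np.array([.9992,-.04,0]);ez=np.array([0,0,1.])
for th in(.5,.6,.65,.7,.8):
  P=[hg-212*(np.cos(th)*ex)+212*np.sin(th)*ez+s*60*ey for s in(-1,1)]+[hg+85*(np.cos(.436-th)*ex+np.sin(.436-th)*ez)+s*46*ey for s in(-1,1)]
  print(th,((proj(im,P)-[160,130])*4).round().tolist())
```

```text
[542.05259888  45.18464844 225.10709838] [-1.67529852  1.17093446 -0.13576327]
0.5 [[427.0, 145.0], [450.0, 240.0], [111.0, 274.0], [108.0, 351.0]]
0.6 [[414.0, 128.0], [437.0, 223.0], [113.0, 281.0], [111.0, 359.0]]
0.65 [[407.0, 120.0], [429.0, 215.0], [115.0, 285.0], [112.0, 362.0]]
0.7 [[399.0, 113.0], [421.0, 207.0], [116.0, 288.0], [114.0, 365.0]]
0.8 [[382.0, 98.0], [402.0, 192.0], [120.0, 295.0], [118.0, 372.0]]
```

View pics/s2.png

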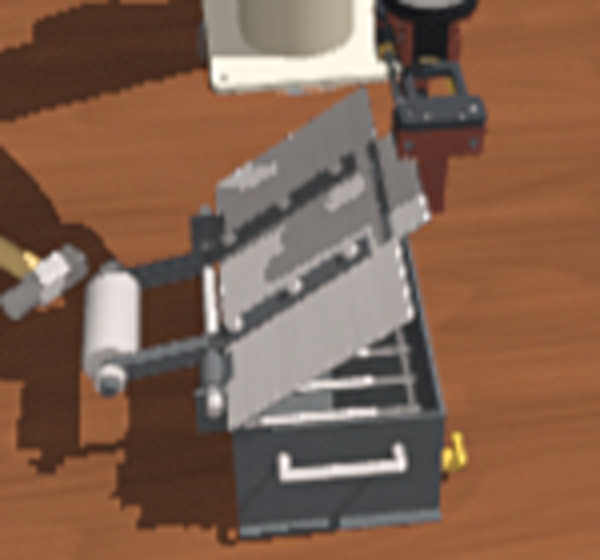

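The tab's near corner is at (430,213), which matches a lid angle of 0.65, and it is held with 1–2 N. Next I'll slide the finger up for clearance and work out the swing that brings the other finger over the lid.

{"op": "arm_command", "data": {
  "series": [
    {"linear": [0, 0, -0.003], "turn": 0},
    {"linear": [0, 0, -0.003], "turn": 0},
    {"linear": [0, 0, -0.003], "turn": 0},
    {"linear": [0, 0, -0.003], "turn": 0},
    {"linear": [0, 0, -0.003], "turn": 0},
    {"linear": [0, 0, -0.003], "turn": 0},
    {"linear": [0, 0, -0.003], "turn": 0},
    {"linear": [0, 0, -0.003], "turn": 0},
    {"linear": [0, 0, -0.003], "turn": 0},
    {"linear": [0, 0, 0], "turn": 0}
  ]
}}

```text
t: 10.65
ee_pos: [542.3, 45.4, 252.4]
orientation: [2.265, 2.176, 0.001]
ft_force: [-0.4, 1.7, -0.2]
width: 87.5
grasp_force: 1.0
```

Run:
```python
import numpy as np
n=12;ph=np.arange(n+1)*.1305
s=10*np.cos(ph)+6.75*np.sin(ph)
A=-179.4+10-s
T=np.c_[A+50.75*np.sin(ph),1.7-50.75*np.cos(ph)]
for i in range(n):
    d=T[i+1]-T[i];c,k=np.cos(ph[i]),np.sin(ph[i])
    print((d@[-c,-k]).round(2),(d@[-k,c]).round(2))
print(T[-1])
from workcell import ctrl
o=ctrl.get_obs();print(o["ee_pos"],o["ft_force"],o["qpos"])
```

```text
-5.81 0.43
-6.0 0.51
-6.2 0.54
-6.41 0.51
-6.6 0.44
-6.76 0.31
-6.88 0.15
-6.97 -0.04
-6.99 -0.24
-6.97 -0.44
-6.89 -0.63
-6.77 -0.8
[-125.44846919    1.45658735]
[542.3216786   45.41637905 252.36828033] [-0.43043771  1.65732311 -0.21504353] [6.16059296e-02 2.91827927e-01 1.80024164e+00 1.63207045e-04
 1.04890837e+00 1.01525831e-01]
```

{"op": "arm_command", "data": {
  "series": [
    {"linear": [-0.0058, 0.0004, 0], "turn": -0.1305},
    {"linear": [-0.006, 0.0005, 0], "turn": -0.1305},
    {"linear": [-0.0062, 0.0005, 0], "turn": -0.1305},
    {"linear": [-0.0064, 0.0005, 0], "turn": -0.1305},
    {"linear": [-0.0066, 0.0004, 0], "turn": -0.1305},
    {"linear": [-0.0068, 0.0003, 0], "turn": -0.1305}
  ]
}}

```text
t: 11.25
ee_pos: [555.0, 10.7, 251.7]
orientation: [-1.255, -2.879, 0.0]
ft_force: [-0.9, 1.4, -0.5]
width: 87.8
grasp_force: 1.2
```

{"op": "arm_command", "data": {
  "series": [
    {"linear": [-0.0069, 0.0001, 0], "turn": -0.1305},
    {"linear": [-0.007, 0, 0], "turn": -0.1305},
    {"linear": [-0.007, -0.0002, 0], "turn": -0.1305},
    {"linear": [-0.007, -0.0004, 0], "turn": -0.1305},
    {"linear": [-0.0069, -0.0006, 0], "turn": -0.1305},
    {"linear": [-0.0068, -0.0008, 0], "turn": -0.1305},
    {"linear": [0, 0, 0], "turn": 0}
  ]
}}

```text
t: 11.95
ee_pos: [590.5, -10.1, 251.7]
orientation: [-0.066, -3.14, -0.002]
ft_force: [-1.4, 4.1, 1.6]
width: 87.7
grasp_force: 2.2
```

Run:
```python
from workcell import ctrl
import cv2,pickle
im=ctrl.get_image("scene")
f=im["frame"][110:250,160:310]
cv2.imwrite("pics/s3.png",cv2.resize(f,None,fx=4,fy=4,interpolation=cv2.INTER_CUBIC))
o=ctrl.get_obs();print(o["ee_pos"],o["orientation"],o["ft_force"],o["width"])
```

```text
[590.3436433  -10.06852861 251.70213906] [-7.14357127e-02 -3.13993201e+00 -1.60414179e-03] [-1.02462524  4.77145015  1.01057675] 87.93773563177851
```

View pics/s3.png

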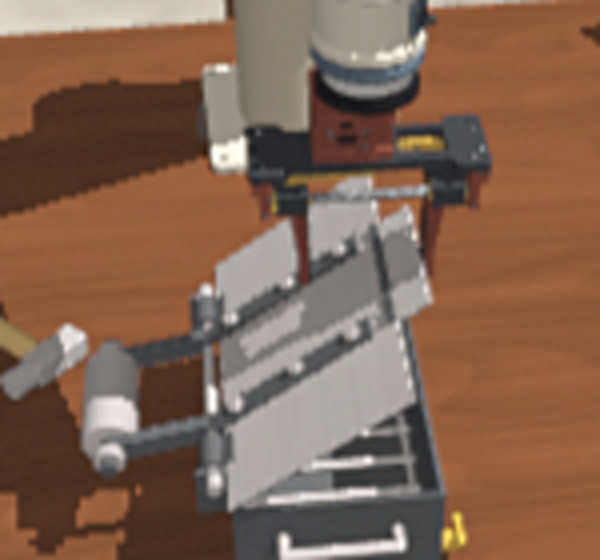

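The scene shows finger B now inside, above the lid at (305,270), while finger A holds the tab edge at (430,270). Now I'll narrow the cage in steps.

{"op": "arm_command", "data": {
  "series": [
    {"linear": [0, 0.0022, 0], "turn": 0},
    {"linear": [0, 0.0022, 0], "turn": 0}
  ],
  "jaw": 0.8
}}

```text
t: 12.2
ee_pos: [590.5, -5.8, 251.9]
orientation: [-0.073, -3.141, -0.0]
ft_force: [0.1, 1.3, -1.7]
width: 79.6
grasp_force: 0.6
```

{"op": "arm_command", "data": {
  "series": [
    {"linear": [0, 0.0022, 0], "turn": 0},
    {"linear": [0, 0.0022, 0], "turn": 0}
  ],
  "jaw": 0.6
}}

```text
t: 12.4
ee_pos: [590.8, -1.4, 252.0]
orientation: [0.071, 3.141, 0.0]
ft_force: [-0.6, 1.5, 0.2]
width: 70.7
grasp_force: 0.6
```

{"op": "arm_command", "data": {
  "series": [
    {"linear": [0, 0.0022, 0], "turn": 0},
    {"linear": [0, 0.0022, 0], "turn": 0}
  ],
  "jaw": 0.4
}}

```text
t: 12.6
ee_pos: [591.0, 2.9, 252.0]
orientation: [-0.071, -3.141, -0.0]
ft_force: [-0.3, 2.0, -0.8]
width: 62.4
grasp_force: 0.7
```

{"op": "arm_command", "data": {
  "series": [
    {"linear": [0, 0.0022, 0], "turn": 0},
    {"linear": [0, 0.0022, 0], "turn": 0}
  ],
  "jaw": 0.2
}}

```text
t: 12.8
ee_pos: [591.2, 7.3, 252.0]
orientation: [0.071, 3.141, 0.0]
ft_force: [-0.8, 2.5, 0.3]
width: 53.4
grasp_force: 0.7
```

{"op": "arm_command", "data": {
  "series": [
    {"linear": [0, 0.0022, 0], "turn": 0},
    {"linear": [0, 0.0022, 0], "turn": 0},
    {"linear": [0, 0, 0], "turn": 0}
  ],
  "jaw": 0.0
}}

```text
t: 13.1
ee_pos: [591.5, 11.7, 251.9]
orientation: [0.07, 3.141, 0.0]
ft_force: [-1.0, 4.7, 2.0]
width: 43.9
grasp_force: 2.5
```

{"op": "arm_command", "data": {
  "series": [
    {"linear": [0, -0.0023, -0.0028], "turn": 0},
    {"linear": [0, -0.0023, -0.0028], "turn": 0},
    {"linear": [0, -0.0023, -0.0028], "turn": 0},
    {"linear": [0, -0.0023, -0.0028], "turn": 0},
    {"linear": [0, -0.0023, -0.0028], "turn": 0}
  ],
  "jaw": -0.1
}}

```text
t: 13.6
ee_pos: [591.2, 1.5, 267.1]
orientation: [0.071, 3.14, 0.005]
ft_force: [-2.7, 11.3, 7.6]
width: 39.3
grasp_force: 5.5
```

{"op": "arm_command", "data": {
  "series": [
    {"linear": [0, -0.0026, -0.0026], "turn": 0},
    {"linear": [0, -0.0026, -0.0026], "turn": 0},
    {"linear": [0, -0.0026, -0.0026], "turn": 0},
    {"linear": [0, -0.0026, -0.0026], "turn": 0},
    {"linear": [0, -0.0026, -0.0026], "turn": 0}
  ],
  "jaw": -0.2
}}

```text
t: 14.1
ee_pos: [591.2, -13.2, 279.7]
orientation: [0.071, 3.139, 0.0]
ft_force: [-0.2, 3.7, 2.0]
width: 35.3
grasp_force: 1.8
```

{"op": "arm_command", "data": {
  "series": [
    {"linear": [0, -0.003, -0.0024], "turn": 0},
    {"linear": [0, -0.003, -0.0024], "turn": 0},
    {"linear": [0, -0.0031, -0.0024], "turn": 0},
    {"linear": [0, -0.0031, -0.0024], "turn": 0},
    {"linear": [0, -0.0031, -0.0024], "turn": 0}
  ],
  "jaw": -0.27
}}

```text
t: 14.6
ee_pos: [589.6, -29.0, 290.8]
orientation: [-0.071, -3.14, 0.001]
ft_force: [0.5, 0.4, 1.5]
width: 32.2
grasp_force: 0.4
```

{"op": "arm_command", "data": {
  "series": [
    {"linear": [0, -0.0033, -0.0022], "turn": 0},
    {"linear": [0, -0.0033, -0.0022], "turn": 0},
    {"linear": [0, -0.0033, -0.0022], "turn": 0},
    {"linear": [0, -0.0034, -0.0021], "turn": 0},
    {"linear": [0, -0.0034, -0.002], "turn": 0}
  ],
  "jaw": -0.33
}}

```text
t: 15.1
ee_pos: [588.8, -45.5, 301.7]
orientation: [-0.07, -3.141, 0.0]
ft_force: [-0.3, 0.7, -0.1]
width: 29.5
grasp_force: 0.1
```

{"op": "arm_command", "data": {
  "series": [
    {"linear": [0, -0.0032, -0.0023], "turn": 0},
    {"linear": [0, -0.0032, -0.0022], "turn": 0},
    {"linear": [0, -0.0032, -0.0021], "turn": 0},
    {"linear": [0, -0.0032, -0.002], "turn": 0},
    {"linear": [0, -0.0032, -0.002], "turn": 0}
  ],
  "jaw": -0.4
}}

```text
t: 15.6
ee_pos: [588.2, -61.5, 312.3]
orientation: [-0.07, -3.141, 0.0]
ft_force: [-0.8, -0.4, -0.6]
width: 26.6
grasp_force: 0.2
```

{"op": "arm_command", "data": {
  "series": [
    {"linear": [0, -0.0032, -0.0019], "turn": 0},
    {"linear": [0, -0.0032, -0.0018], "turn": 0},
    {"linear": [0, -0.0032, -0.0018], "turn": 0},
    {"linear": [0, -0.0032, -0.0017], "turn": 0},
    {"linear": [0, -0.0032, -0.0016], "turn": 0}
  ],
  "jaw": -0.47
}}

```text
t: 16.1
ee_pos: [587.5, -77.4, 321.1]
orientation: [-0.07, -3.141, 0.0]
ft_force: [-0.1, -1.2, 0.1]
width: 23.6
grasp_force: 0.5
```

Run:
```python
from workcell import ctrl
import cv2
im=ctrl.get_image("scene")
f=im["frame"][80:250,160:310]
cv2.imwrite("pics/s4.png",cv2.resize(f,None,fx=3.5,fy=3.5,interpolation=cv2.INTER_CUBIC))
o=ctrl.get_obs();print(o["ee_pos"],o["ft_force"],o["width"])
```

```text
[587.52906197 -77.87116925 321.35966916] [ 0.46440836 -1.52112141  0.72816756] 23.14599190543486
```

View pics/s4.png

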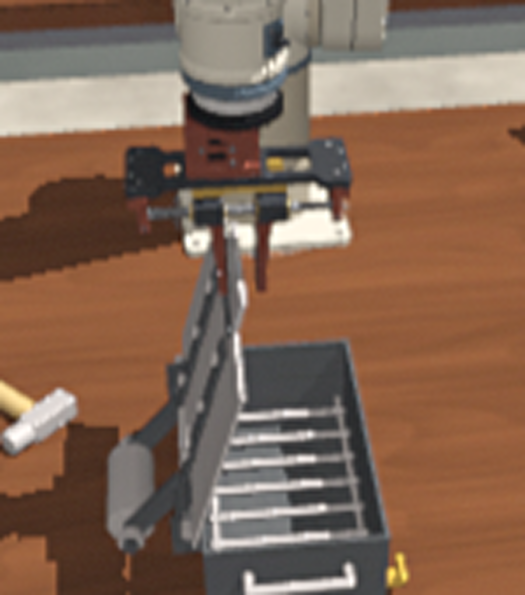

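The scene shows the lid steep, with its tab between the fingers at (235,270) and resting on the inner finger B. I'll ease it on.

{"op": "arm_command", "data": {
  "series": [
    {"linear": [0, -0.0037, -0.0012], "turn": 0},
    {"linear": [0, -0.0037, -0.0011], "turn": 0},
    {"linear": [0, -0.0037, -0.001], "turn": 0},
    {"linear": [0, -0.0037, -0.0009], "turn": 0},
    {"linear": [0, -0.0037, -0.0008], "turn": 0},
    {"linear": [0, -0.0037, -0.0007], "turn": 0},
    {"linear": [0, -0.0037, -0.0006], "turn": 0},
    {"linear": [0, -0.0037, -0.0005], "turn": 0},
    {"linear": [0, -0.0037, -0.0004], "turn": 0},
    {"linear": [0, -0.0037, -0.0003], "turn": 0}
  ],
  "jaw": -0.5
}}

```text
t: 17.15
ee_pos: [585.9, -114.4, 328.5]
orientation: [0.07, 3.141, -0.0]
ft_force: [0.5, -2.1, -2.2]
width: 21.9
grasp_force: 0.9
```

{"op": "arm_command", "data": {
  "series": [
    {"linear": [0, -0.0035, 0], "turn": 0},
    {"linear": [0, -0.0035, 0], "turn": 0},
    {"linear": [0, -0.0035, 0], "turn": 0},
    {"linear": [0, -0.0035, 0], "turn": 0},
    {"linear": [0, -0.0035, 0], "turn": 0},
    {"linear": [0, -0.0035, 0], "turn": 0},
    {"linear": [0, -0.0035, 0], "turn": 0}
  ]
}}

```text
t: 17.85
ee_pos: [584.9, -138.7, 328.4]
orientation: [0.07, 3.141, 0.0]
ft_force: [1.9, -2.0, -1.4]
width: 21.9
grasp_force: 1.0
```

{"op": "arm_command", "data": {
  "series": [
    {"linear": [0, -0.003, 0], "turn": 0},
    {"linear": [0, -0.003, 0], "turn": 0},
    {"linear": [0, -0.003, 0], "turn": 0},
    {"linear": [0, -0.003, 0], "turn": 0}
  ]
}}

```text
t: 18.25
ee_pos: [583.9, -150.7, 328.1]
orientation: [-0.07, -3.14, -0.0]
ft_force: [-0.2, -2.8, -0.7]
width: 22.1
grasp_force: 1.0
```

{"op": "arm_command", "data": {
  "series": [
    {"linear": [0, -0.0015, 0], "turn": 0},
    {"linear": [0, -0.0015, 0], "turn": 0},
    {"linear": [0, -0.0015, 0], "turn": 0},
    {"linear": [0, -0.0015, 0], "turn": 0},
    {"linear": [0, -0.0015, 0], "turn": 0},
    {"linear": [0, -0.0015, 0], "turn": 0}
  ]
}}

```text
t: 18.85
ee_pos: [583.8, -159.6, 328.5]
orientation: [0.07, 3.141, -0.0]
ft_force: [-0.8, -2.7, -1.7]
width: 22.0
grasp_force: 1.0
```

{"op": "arm_command", "data": {
  "series": [
    {"linear": [0, -0.0015, 0], "turn": 0},
    {"linear": [0, -0.0015, 0], "turn": 0},
    {"linear": [0, -0.001, 0], "turn": 0},
    {"linear": [0, 0, 0], "turn": 0}
  ]
}}

```text
t: 19.25
ee_pos: [583.6, -163.7, 328.4]
orientation: [0.071, 3.141, -0.0]
ft_force: [0.0, -3.2, -1.2]
width: 21.8
grasp_force: 1.2
```

{"op": "arm_command", "data": {
  "series": [
    {"linear": [0, -0.0012, 0], "turn": 0},
    {"linear": [0, -0.0012, 0], "turn": 0},
    {"linear": [0, -0.0012, 0], "turn": 0},
    {"linear": [0, -0.0012, 0], "turn": 0},
    {"linear": [0, 0, 0], "turn": 0}
  ]
}}

```text
t: 19.75
ee_pos: [583.5, -168.2, 328.6]
orientation: [0.071, 3.141, 0.0]
ft_force: [-0.2, 0.2, -0.7]
width: 22.1
grasp_force: 0.0
```

Run:
```python
from workcell import ctrl
import cv2
im=ctrl.get_image("scene")
f=im["frame"][80:250,160:310]
cv2.imwrite("pics/s5.png",cv2.resize(f,None,fx=3.5,fy=3.5,interpolation=cv2.INTER_CUBIC))
o=ctrl.get_obs();print(o["ee_pos"],o["ft_force"],o["grasp_force"])
```

```text
[ 583.46815589 -168.18683584  328.59096296] [ 0.17496806  0.46788483 -0.41285094] 0.0
```

View pics/s5.png

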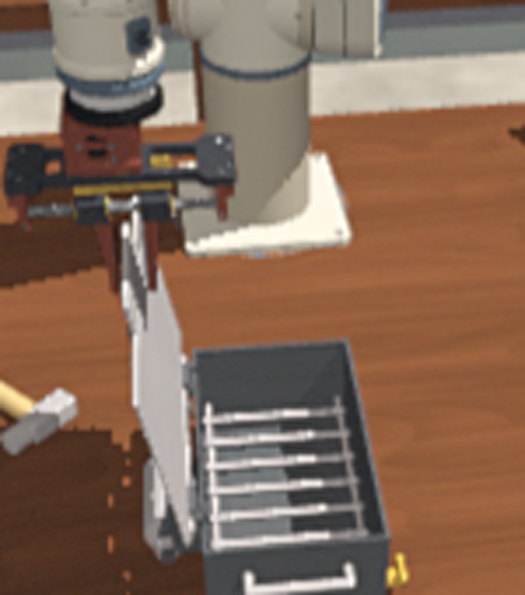

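The lid is past upright, resting on its stop with zero finger load. I'll open the fingers and withdraw straight up.

{"op": "arm_command", "data": {
  "series": [
    {"linear": [0, 0, 0], "turn": 0},
    {"linear": [0, -0.002, 0], "turn": 0},
    {"linear": [0, -0.002, 0], "turn": 0},
    {"linear": [0, 0, 0], "turn": 0}
  ],
  "jaw": 0.1
}}

```text
t: 20.2
ee_pos: [583.2, -172.5, 328.5]
orientation: [-0.071, -3.141, 0.0]
ft_force: [1.1, 0.0, 0.4]
width: 47.4
grasp_force: 0.0
```

{"op": "arm_command", "data": {
  "series": [
    {"linear": [0, 0, -0.006], "turn": 0},
    {"linear": [0, 0, -0.008], "turn": 0},
    {"linear": [0, 0, -0.01], "turn": 0},
    {"linear": [0, 0, -0.012], "turn": 0},
    {"linear": [0, 0, -0.012], "turn": 0},
    {"linear": [0, 0, -0.012], "turn": 0},
    {"linear": [0, 0, -0.012], "turn": 0},
    {"linear": [0, 0, -0.008], "turn": 0},
    {"linear": [0, 0, 0], "turn": 0},
    {"linear": [0, 0, 0], "turn": 0}
  ]
}}

```text
t: 21.2
ee_pos: [583.1, -172.2, 408.3]
orientation: [-0.07, -3.141, -0.0]
ft_force: [0.7, 0.6, 0.1]
width: 48.2
grasp_force: 0.0
```

Run:
```python
from workcell import ctrl
import cv2
a=ctrl.get_image("scene")
cv2.imwrite("pics/s6.png",cv2.resize(a["frame"][70:270,120:310],None,fx=3,fy=3))
o=ctrl.get_obs();print(o["ee_pos"],o["ft_force"])
```

```text
[ 583.00359327 -172.16439406  407.93930862] [-0.38516126 -0.09692081 -0.5461458 ]
```

View pics/s6.png

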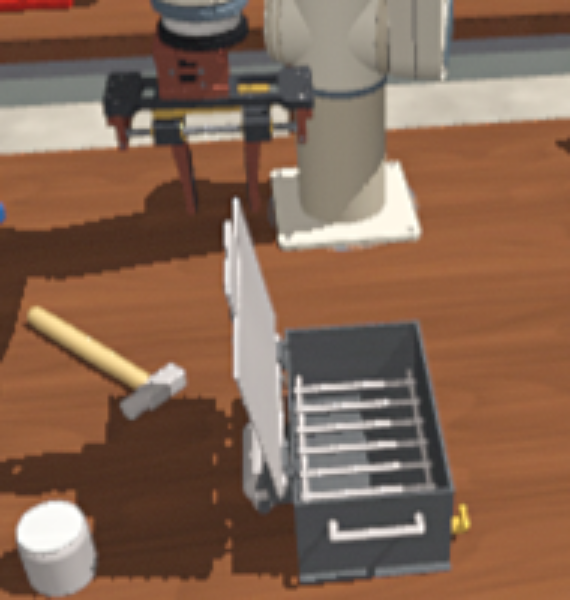

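The lid stands open by itself with its edge at about (237,200). The gripper is clear above it, and the hammer (110,365) and tin (57,545) have not moved.

```bash
python3 -c "
from workcell import ctrl
print(ctrl.close_job())"
```

```text
the job is handed in; nothing more can be done
None
```

The lid is open and standing by itself against its bumpers, the gripper is clear of it, the hammer and tin look unmoved (the arm stayed well away from the brush), and the job was handed in at about 21 s; no verdict came back.

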